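# Count off the row of sample tubes by touch

## Robot

A 6-joint arm with a two-finger parallel gripper is mounted at the origin on the work surface. World frame = base frame: x ahead of the robot, y to its left, z up, the work surface at z = 0. Lengths are in m, angles in rad, forces in N, time in s.
With the tool pointing down it reaches from about 0.325 to 0.85 m from the base axis. Payload 4.4 kg.
Tool frame: the origin (TCP) lies at the very end of the fingers, on their centre line; the grasp point (between the pads) lies 19 mm behind it; z points along the fingers, y is the line along which they close (so a half turn about z gives the same grasp; the last joint's range is limited). The gripper opens to 94 mm and grips with 3 to 60 N. Pads are 16 mm wide; open, the fingers measure 119 mm over their backs; the gripper's body (75 mm by 177 mm) begins 78 mm behind the grasp point.
Start: joints at [0.969, 0.207, 1.542, -0, 1.393, -0.15], TCP at [0.251, 0.517, 0.205] pointing down, gripper open.
Joint ranges: [-2.73, 2.73], [-0.86, 2.22], [0.23, 2.46], [-1.11, 4.25], [0.08, 2.63], [-2.82, 2.82]. Speed limits (rad/s): [2.79, 2.79, 3.14, 3.14, 3.14, 3.14].

## Interface

Orientations are given as a rotation vector (axis times angle).
In Python, from plant import env gives the robot as it stands. The module is installed in compiled form; this text tells all that it offers.
- The arm moves only by the tool play_rows, never from a script. Its argument "plan" is a list of rows, each a list of 3 entries, a list of its own where there are three numbers: the shift along the tool's x, y, z in mm, then the turn about the tool's z in rad, then the finger opening in mm, from 0 to 94. In form: [[[dx, dy, dz], roll, jaw], ...]. A call has 1 to 20 rows; each row is the pose to reach, as a shift and turn from the pose commanded when the call began, along the tool's axes at that moment; what a row does not reach only later rows make up. A row lasts 1/10 s, in which the tool goes at most 50 mm and 8.59 degrees, less where a joint would pass 70% of its speed; a pose out of reach is approached as far as the arm can. A call with a gripper value outside its range is refused whole. The fingers move at their own pace and stop on an object; "force" is the grip in N (left out, the last holds). Time passes only in rows, so rows that repeat a pose let the fingers close. It gives the time, the measured TCP pose, the force and the opening at its end, in the units of the state.
- env.read_state(): the state, without advancing time (a new reading comes with each control period).
- env.read_camera(name): name is "side" or "top" or "wrist"; returns a dict with "image" (400x640x3 uint8, red, green, blue), "camera_matrix" (3x3 intrinsics, pixels), "world_from_camera" (4x4, takes a point from camera to world coordinates); the wrist camera has in their place "T_tool_cam" (4x4, takes a point from camera to tool coordinates, whose origin is the TCP and whose axes are the flange's). Camera axes: x right, y up, looking along -z (the intrinsics and any distortion apply to the point x, -y, -z); pixel columns grow to the right and rows downward; lengths in m; the calibration is good to about 2 mm. A picture is of the moment at which its call begins: read the wrist's pose just before it. There is no depth.
- env.finish_job(): hands the job in, once; it reports no verdict.
The state is a dict: "time": time; "joint_positions": joint angles; "qvel": joint speeds; "joint_efforts": joint torques, N m; "tcp_pos": TCP position; "tool_rot": TCP orientation; "ft_force": force on the tool from outside, world axes, zero at the start; "wrist_torque": the same for the moment, N m; "opening": finger opening in m.
Only numpy, scipy, OpenCV 4.12 (cv2) and the standard library are available. Lean on these libraries where they do the work, as an engineer would, in place of code of your own. Each camera call takes 0.05 s, during which the arm holds its last target. There are 200 camera calls.

## Task

Count off the row of four tall sample tubes in the orange rack with your closed fingertips: starting with the tube at the scanner's end of the row, touch each cap in turn lightly from above, pausing just long enough to feel the tube give a few millimetres on its soft pad, never pushing it far down. Finish while holding your place: the program ends with the fingertips still resting lightly on the last tube's cap, pressing no other tall tube. Do not lift any tube, do not press on the short tubes, and leave the scanner, cup and phone where they are.

Things in the scene. Friction and masses are not known exactly. Their poses are not given: they have to be found in the camera images.
- rack: Orange wire rack, fixed to the desk, 100 mm (its x) by 180 mm (its y) by 77 mm high, grid of 20 mm cells. Origin at the centre of its underside on the desk; z up; its y axis runs along its long side. The row of four tall tubes stands along its long side nearest the robot, at x = -40 mm in the rack's frame. On the far side two rows of shorter fixed tubes stand at x = +20 and +40 mm, tops 98 mm above the desk.
- short_tubes: The nine shorter capped tubes, fixed in the rack, caps 18 mm across; its origin and axes are those of the rack. Not part of the job.
- scanner: Black hand-held barcode scanner on a stand with a round foot of 110 mm diameter, about 205 mm high, its head 105 mm long and 60 mm wide; loose, 0.7 kg. Origin at the centre of the foot's underside. It stands beyond one end of the rack, at +y or -y in the rack's frame, 230 to 270 mm from the rack's centre; which end varies.
- cup: Closed specimen cup, 64 mm diameter, 70 mm high, loose. Origin at the centre of its underside. Stands beyond the other end of the rack from the scanner.
- phone: Black mobile phone lying flat beyond the rack, 72 x 150 x 9 mm, loose. Origin at the centre of its underside.
- tube1: Tall tube 1 of the row of four: clear, 15 mm diameter, 100 mm long, with a flat white cap of 18 mm diameter and 16 mm height on top. Stands upright at x = -40, y = -60 mm in the rack's frame, 40 mm between neighbouring tubes of the row. Origin: where its underside rests when untouched (it does not move when the tube is pressed); the cap's top is 118 to 130 mm above the desk, different for each tube.
- tube1_top (a point): Centre of the flat top of tube 1's cap; moves down with the tube.
- tube1_press (a joint): How far tube 1 is pushed down into the soft pad under it, m: about 0 untouched, positive = pressed down, negative = lifted. Springy, 0.7 N per mm, comes back by itself; stops hard at 16 mm.
- tube2: Tall tube 2 of the row of four: clear, 15 mm diameter, 100 mm long, with a flat white cap of 18 mm diameter and 16 mm height on top. Stands upright at x = -40, y = -20 mm in the rack's frame, 40 mm between neighbouring tubes of the row. Origin: where its underside rests when untouched (it does not move when the tube is pressed); the cap's top is 118 to 130 mm above the desk, different for each tube.
- tube2_top (a point): Centre of the flat top of tube 2's cap; moves down with the tube.
- tube2_press (a joint): How far tube 2 is pushed down into the soft pad under it, m: about 0 untouched, positive = pressed down, negative = lifted. Springy, 0.7 N per mm, comes back by itself; stops hard at 16 mm.
- tube3: Tall tube 3 of the row of four: clear, 15 mm diameter, 100 mm long, with a flat white cap of 18 mm diameter and 16 mm height on top. Stands upright at x = -40, y = 20 mm in the rack's frame, 40 mm between neighbouring tubes of the row. Origin: where its underside rests when untouched (it does not move when the tube is pressed); the cap's top is 118 to 130 mm above the desk, different for each tube.
- tube3_top (a point): Centre of the flat top of tube 3's cap; moves down with the tube.
- tube3_press (a joint): How far tube 3 is pushed down into the soft pad under it, m: about 0 untouched, positive = pressed down, negative = lifted. Springy, 0.7 N per mm, comes back by itself; stops hard at 16 mm.
- tube4: Tall tube 4 of the row of four: clear, 15 mm diameter, 100 mm long, with a flat white cap of 18 mm diameter and 16 mm height on top. Stands upright at x = -40, y = 60 mm in the rack's frame, 40 mm between neighbouring tubes of the row. Origin: where its underside rests when untouched (it does not move when the tube is pressed); the cap's top is 118 to 130 mm above the desk, different for each tube.
- tube4_top (a point): Centre of the flat top of tube 4's cap; moves down with the tube.
- tube4_press (a joint): How far tube 4 is pushed down into the soft pad under it, m: about 0 untouched, positive = pressed down, negative = lifted. Springy, 0.7 N per mm, comes back by itself; stops hard at 16 mm.
Not all that is in view belongs to the job. Of the things that look like the scanner, take the one that is nearest to the robot's base at the start.

How it is judged:
By the outcome, as a careful person would: the job done as asked, in the order asked, and still so for the second after the job is handed in, while the arm keeps its last pose, push and grip.
It also fails if it takes over 48 s, if anything falls off the work surface, if the arm or the gripper's body presses on something with over 40 N, if the wrist force passes 120 N, or if a joint passes its speed limit or range.

## Working session

There is one attempt and no reset: what is moved stays moved. The work goes in short steps, Python scripts to look and compute and a tool call to move; the robot and the scene stay as the last step left them, time stands still between calls to the robot, and variables do not carry over. Pictures are saved under pics/ and viewed, on a budget of 10 in all, crops included, one or two more only if the job needs it, and the job is handed in when it is done.

Besides the shell and the picture viewer there is one more tool, called after "Call:" as a command line: name --argument value ..., lists and objects as JSON in quotes. play_rows: Moves the arm, as the interface text tells. Its arguments: {"type":"object","properties":{"plan":{"type":"array","items":{"type":"array"}},"force":{"type":"number"}},"required":["plan"]}

```bash
mkdir -p pics; cat > h.py <<'E'
import numpy as np, cv2, json
from plant import env
from scipy.spatial.transform import Rotation as R
def shot(n,f):
    s=env.read_state(); c=env.read_camera(n)
    K=np.array(c["camera_matrix"])
    if n=="wrist":
        T=np.eye(4);T[:3,:3]=R.from_rotvec(s["tool_rot"]).as_matrix();T[:3,3]=s["tcp_pos"]
        W=T@np.array(c["T_tool_cam"])
    else: W=np.array(c["world_from_camera"])
    cv2.imwrite(f"pics/{f}.png",c["image"][:,:,::-1]); np.savez(f"pics/{f}.npz",K=K,W=W,im=c["image"])
    extra={k:v for k,v in c.items() if k not in("image","camera_matrix","world_from_camera","T_tool_cam")}
    return K,W,extra
def ray(K,W,u,v):
    d=np.linalg.inv(K)@[u,v,1]; d=W[:3,:3]@(d*[1,-1,-1]); return W[:3,3],d
def onplane(K,W,u,v,z):
    o,d=ray(K,W,u,v); return o+d*(z-o[2])/d[2]
def two(a,b):
    (o1,d1),(o2,d2)=a,b
    x=np.linalg.lstsq(np.c_[d1,-d2],o2-o1,rcond=None)[0]
    p,q=o1+x[0]*d1,o2+x[1]*d2; return (p+q)/2,np.linalg.norm(p-q)
def load(f):
    z=np.load(f"pics/{f}.npz"); return z["K"],z["W"],z["im"]
E
python3 - <<'E'
from h import *
for n in("top","side"):
    K,W,e=shot(n,n+"1"); print(n,K.round(1).tolist(),W.round(3).tolist(),e)
s=env.read_state(); print(s)
E
```

```text
top [[412.6, 0.0, 318.4], [0.0, 412.6, 197.2], [0.0, 0.0, 1.0]] [[0.001, 0.989, -0.15, 0.473], [-1.0, -0.003, -0.029, 0.104], [-0.029, 0.15, 0.988, 1.081], [0.0, 0.0, 0.0, 1.0]] {}
side [[377.0, 0.0, 314.0], [0.0, 377.0, 196.6], [0.0, 0.0, 1.0]] [[0.999, 0.013, -0.029, 0.589], [-0.03, 0.686, -0.727, -0.525], [0.011, 0.728, 0.686, 0.73], [0.0, 0.0, 0.0, 1.0]] {}
{'time': 0.1, 'joint_positions': array([ 9.68510356e-01,  2.07361601e-01,  1.54278140e+00, -3.08877862e-05,
        1.39347119e+00, -1.50526554e-01]), 'qvel': array([-0.00100096, -0.00208957, -0.00227325,  0.0009534 ,  0.0016915 ,
       -0.00039044]), 'joint_efforts': array([-7.45395391e-04, -3.71865535e+01, -2.82293844e+01,  7.00031896e-02,
        3.11226281e-02, -4.03182025e-05]), 'tcp_pos': array([0.25064158, 0.51670726, 0.20440576]), 'tool_rot': array([-7.03434271e-01, -3.06109213e+00,  2.96998680e-03]), 'ft_force': array([ 0.70249582, -0.14049116,  0.35323214]), 'wrist_torque': array([ 0.01327178,  0.00879327, -0.01246282]), 'opening': 0.09432945637999025}
```

View pics/top1.png

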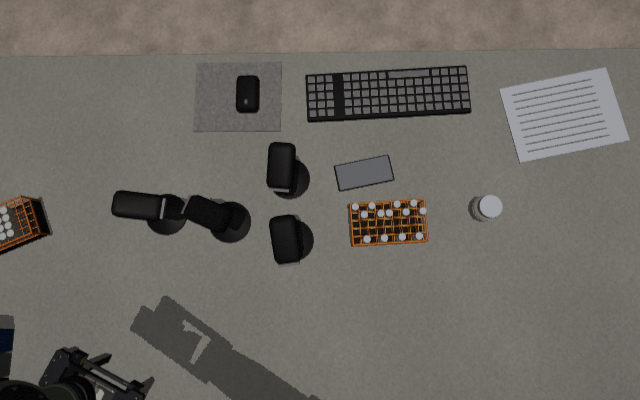

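View pics/side1.png

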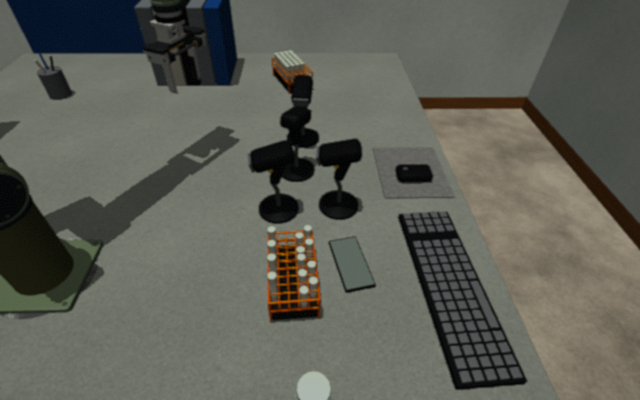

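The top view shows the rack at about (388,222). Its tall row is the lower one, at (366,239), (384,238), (402,237) and (419,236). All the scanners are to the left (+y) and the cup is to the right at (489,206), so the row starts at the left end. In the side view the tall caps are the left column, x≈271, rows 230 to 276.

```bash
python3 - <<'E'
from h import *
def caps(f,box,th):
    K,W,im=load(f); x0,y0,x1,y1=box
    big=cv2.resize(im[y0:y1,x0:x1],None,fx=6,fy=6,interpolation=cv2.INTER_CUBIC)
    m=(big.min(2)>th).astype(np.uint8)
    n,l,s,c=cv2.connectedComponentsWithStats(m)
    r=[((c[i]+.5)/6-.5+[x0,y0],s[i,4]/36) for i in range(1,n) if s[i,4]>36*12]
    print(f,[(a.round(1).tolist(),round(b)) for a,b in r]); return K,W,[a for a,b in r]
K,W,t=caps("top1",(340,190,440,255),130)
K2,W2,s=caps("side1",(255,215,330,320),130)
t=sorted([p for p in t if p[1]>230],key=lambda p:p[0]); s=sorted([p for p in s if p[0]<280],key=lambda p:p[1])
for a,b in zip(t,s): print(a.round(1),b.round(1),two(ray(K,W,*a),ray(K2,W2,*b)), onplane(K,W,*a,.122))
E
```

```text
top1 [([413.3, 202.5], 34), ([396.6, 203.5], 34), ([371.4, 205.2], 32), ([354.8, 206.2], 33), ([422.7, 210.3], 35), ([405.7, 211.4], 34), ([388.9, 212.4], 34), ([380.5, 212.9], 34), ([363.8, 214.0], 34), ([418.9, 235.4], 37), ([401.8, 236.3], 38), ([384.0, 237.5], 38), ([366.6, 238.7], 38)]
side1 [([307.3, 227.3], 37), ([271.0, 228.6], 40), ([298.9, 235.0], 30), ([308.6, 241.3], 31), ([271.0, 242.8], 38), ([300.0, 249.0], 35), ([271.0, 256.7], 43), ([300.7, 256.5], 37), ([311.1, 263.7], 37), ([302.0, 272.3], 42), ([271.4, 275.1], 49), ([312.7, 280.1], 45), ([303.4, 289.4], 49)]
[366.6 238.7] [271.  228.6] (array([0.52027163, 0.02082319, 0.12211677]), np.float64(0.0008272193973594458)) [0.5206859  0.02087987 0.122     ]
[384.  237.5] [271.  242.8] (array([ 0.52266052, -0.01912523,  0.12255141]), np.float64(0.0012470325041089123)) [ 0.523305  -0.0190939  0.122    ]
[401.8 236.3] [271.  256.7] (array([ 0.52505911, -0.05926648,  0.12786066]), np.float64(0.0013452306776259248)) [ 0.52604853 -0.06015843  0.122     ]
[418.9 235.4] [271.4 275.1] (array([ 0.52748484, -0.09923101,  0.12268068]), np.float64(0.0011148689176346857)) [ 0.52807368 -0.09928118  0.122     ]
```

```bash
cat > go.py <<'E'
from h import *
import sys
def shift(p):
    s=env.read_state(); M=R.from_rotvec(s["tool_rot"]).as_matrix()
    return (M.T@(np.array(p)-s["tcp_pos"])*1000).round(1)
E
python3 - <<'E'
from go import *
s=env.read_state(); print(R.from_rotvec(s["tool_rot"]).as_matrix().round(3))
for p in ([.25,.517,.29],[.43,.17,.29],[.5203,.0208,.29],[.5203,.0208,.17],[.5203,.0208,.15]): print(p,shift(p))
E
```

```text
[[-0.9    0.437 -0.001]
 [ 0.437  0.9   -0.002]
 [ 0.    -0.002 -1.   ]]
[0.25, 0.517, 0.29] [  0.7  -0.2 -85.6]
[0.43, 0.17, 0.29] [-312.7 -233.8  -85.2]
[0.5203, 0.0208, 0.29] [-459.1 -328.6  -85.1]
[0.5203, 0.0208, 0.17] [-459.1 -328.4   34.9]
[0.5203, 0.0208, 0.15] [-459.1 -328.3   54.9]
```

Call:
play_rows --plan '[[[0,0,-45],0,0],[[0,0,-85],0,0],[[-40,-30,-85],0,0],[[-80,-58,-85],0,0],[[-120,-88,-85],0,0],[[-160,-116,-85],0,0],[[-200,-146,-85],0,0],[[-240,-174,-85],0,0],[[-280,-203,-85],0,0],[[-320,-232,-85],0,0],[[-360,-260,-85],0,0],[[-400,-288,-85],0,0],[[-440,-315,-85],0,0],[[-459,-328,-85],0,0],[[-459,-328,-85],0,0],[[-459,-328,-50],0,0],[[-459,-328,-10],0,0],[[-459,-328,30],0,0],[[-459,-328,50],0,0],[[-459,-328,50],0,0]]' --force 10

```text
time: 2.1
tcp_pos: [0.5167, 0.0236, 0.1513]
tool_rot: [-0.7, -3.053, 0.001]
ft_force: [-0.7, 0.3, 0.6]
opening: 0.0004
```

```bash
python3 - <<'E'
from go import *
s=env.read_state(); print(s["time"],s["tcp_pos"],s["ft_force"],s["opening"],shift([.5203,.0208,.130]))
shot("wrist","w1");shot("side","s2")
E
```

```text
2.1 [0.51667551 0.02355223 0.15134712] [-0.71009631  0.29169976  0.5651356 ] 0.0004360511518288726 [-4.7 -0.8 21.3]
```

View pics/w1.png

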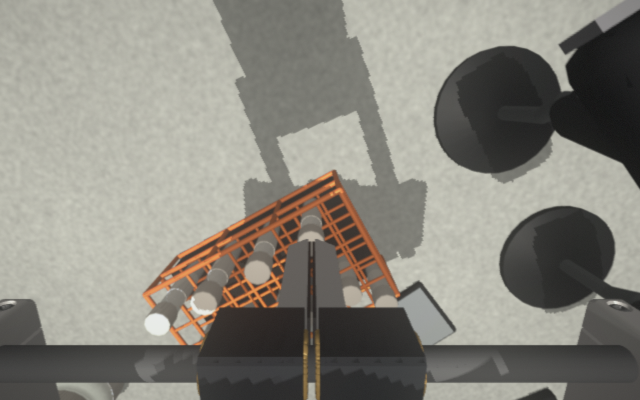

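View pics/s2.png

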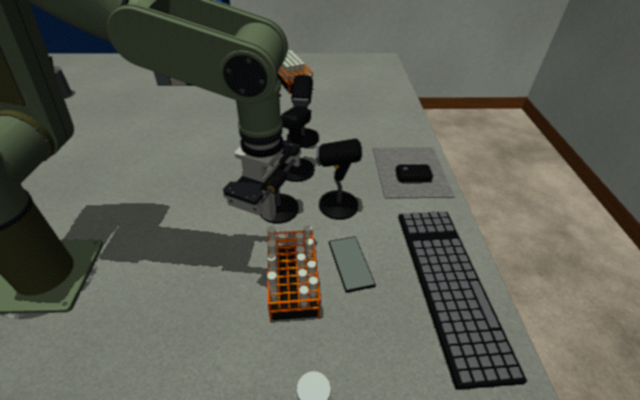

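The wrist view shows the fingertips at (311,243), right over the first cap. The other caps are at (258,270), (205,302) and (157,325). The side view shows the arm clear of the scanners, with nothing disturbed.

```bash
python3 - <<'E'
from go import *
s=env.read_state(); print(s["time"],s["tcp_pos"],s["ft_force"],s["tool_rot"],shift([.5203,.0208,.122]))
K,W,im=load("w1")
for u,v,z in((258,270,.1225),(205,302,.128),(157,325,.1227)): print(onplane(K,W,u,v,z).round(4))
K,W,im=load("top1"); print("scanner foot",onplane(K,W,303,240,.01),"head",onplane(K,W,285,238,.19))
E
```

```text
2.2 [0.52050925 0.02276562 0.15576617] [-0.3584817  -0.45729837  0.06525234] [-7.01855866e-01 -3.06175955e+00 -4.16289409e-04] [-0.7 -1.9 33.8]
[ 0.5217 -0.017   0.1225]
[ 0.5248 -0.0569  0.128 ]
[ 0.5281 -0.0985  0.1227]
scanner foot [0.522893   0.17550201 0.01      ] head [0.51877389 0.20246167 0.19      ]
```

Call:
play_rows --plan '[[[0,0,0],0,0],[[0,0,0],0,0]]'

```text
time: 2.4
tcp_pos: [0.5222, 0.0219, 0.1576]
tool_rot: [0.702, 3.058, 0.001]
ft_force: [0.5, 0.5, -0.8]
opening: 0.0001
```

```bash
python3 - <<'E'
from go import *
s=env.read_state(); print(s["time"],s["tcp_pos"],s["ft_force"],s["tool_rot"],shift([.5203,.0208,.122]))
E
```

```text
2.4 [0.52223902 0.02193916 0.15755292] [ 0.5173159   0.52122009 -0.83857005] [7.02212885e-01 3.05810981e+00 7.55083311e-04] [ 1.4 -1.9 35.5]
```

Call:
play_rows --plan '[[[1,-2,10],0,0],[[1,-2,18],0,0],[[1,-2,18],0,0],[[1,-2,18],0,0],[[1,-2,18],0,0],[[1,-2,18],0,0]]'

```text
time: 3.0
tcp_pos: [0.5193, 0.0204, 0.1377]
tool_rot: [0.704, 3.061, 0.0]
ft_force: [-0.0, 0.4, 0.3]
opening: 0.0005
```

Call:
play_rows --plan '[[[0,0,2],0,0],[[0,0,4],0,0],[[0,0,4],0,0],[[0,0,4],0,0],[[0,0,4],0,0]]'

```text
time: 3.5
tcp_pos: [0.5191, 0.0205, 0.1335]
tool_rot: [0.704, 3.062, 0.0]
ft_force: [-0.0, -0.1, -0.2]
opening: 0.0005
```

Call:
play_rows --plan '[[[0,0,5],0,0],[[0,0,9],0,0],[[0,0,9],0,0],[[0,0,9],0,0]]'

```text
time: 3.9
tcp_pos: [0.5188, 0.0205, 0.1241]
tool_rot: [-0.704, -3.061, 0.0]
ft_force: [0.3, 0.2, 1.0]
opening: 0.0005
```

Call:
play_rows --plan '[[[0,0,2],0,0],[[0,0,3],0,0],[[0,0,3],0,0],[[0,0,3],0,0]]'

```text
time: 4.3
tcp_pos: [0.5193, 0.0204, 0.1217]
tool_rot: [0.704, 3.061, 0.0]
ft_force: [0.4, -0.3, 0.6]
opening: 0.0005
```

Call:
play_rows --plan '[[[0,0,1],0,0],[[0,0,2],0,0],[[0,0,2],0,0],[[0,0,2],0,0]]'

```text
time: 4.7
tcp_pos: [0.5193, 0.0204, 0.1197]
tool_rot: [0.704, 3.061, 0.0]
ft_force: [-0.4, -0.1, 2.9]
opening: 0.0003
```

Call:
play_rows --plan '[[[0,0,0],0,0],[[0,0,0],0,0]]'

```text
time: 4.9
tcp_pos: [0.5193, 0.0204, 0.1196]
tool_rot: [0.704, 3.061, 0.0]
ft_force: [0.3, -0.5, 2.6]
opening: 0.0005
```

Call:
play_rows --plan '[[[0,0,1],0,0],[[0,0,1],0,0],[[0,0,1],0,0]]'

```text
time: 5.2
tcp_pos: [0.5193, 0.0204, 0.1186]
tool_rot: [0.704, 3.061, 0.0]
ft_force: [0.6, -0.4, 4.6]
opening: 0.0004
```

```bash
python3 - <<'E'
from go import *
for p in ([.5192,.0204,.145],[.5225,-.0185,.145],[.5225,-.0185,.126]): print(shift(p))
E
```

```text
[  0.1  -0.1 -26.4]
[-19.9 -33.6 -26.4]
[-19.9 -33.6  -7.4]
```

Call:
play_rows --plan '[[[0,0,-15],0,0],[[0,0,-26],0,0],[[0,0,-26],0,0],[[-7,-11,-26],0,0],[[-14,-22,-26],0,0],[[-20,-33.5,-26],0,0],[[-20,-33.5,-26],0,0],[[-20,-33.5,-26],0,0],[[-20,-33.5,-20],0,0],[[-20,-33.5,-12],0,0],[[-20,-33.5,-8],0,0],[[-20,-33.5,-8],0,0],[[-20,-33.5,-8],0,0],[[-20,-33.5,-8],0,0]]'

```text
time: 6.6
tcp_pos: [0.5226, -0.0183, 0.1266]
tool_rot: [0.703, 3.061, 0.0]
ft_force: [-0.4, 0.3, -0.6]
opening: 0.0008
```

Call:
play_rows --plan '[[[0,0,2],0,0],[[0,0,4],0,0],[[0,0,4],0,0],[[0,0,4],0,0]]'

```text
time: 7.0
tcp_pos: [0.5228, -0.0185, 0.1228]
tool_rot: [0.704, 3.061, 0.0]
ft_force: [0.6, -0.5, 1.4]
opening: 0.0005
```

Call:
play_rows --plan '[[[0,0,1],0,0],[[0,0,2],0,0],[[0,0,2],0,0],[[0,0,2],0,0]]'

```text
time: 7.4
tcp_pos: [0.5228, -0.0185, 0.1208]
tool_rot: [0.704, 3.061, 0.0]
ft_force: [1.3, 0.4, 3.2]
opening: 0.0006
```

Call:
play_rows --plan '[[[0,0,0],0,0],[[0,0,0],0,0],[[0,0,0],0,0]]'

```text
time: 7.7
tcp_pos: [0.5227, -0.0185, 0.1206]
tool_rot: [0.704, 3.061, 0.0]
ft_force: [1.8, 0.5, 2.8]
opening: 0.0005
```

```bash
python3 - <<'E'
from go import *
s=env.read_state();print(s["ft_force"],shift([.5252,-.0583,.1325]),shift([.5277,-.0983,.1275]))
shot("top","t2")
E
```

```text
[1.80683019 0.53371582 2.79510857] [-19.7 -34.8 -11.9] [-39.4 -69.7  -6.9]
```

Call:
play_rows --plan '[[[0,0,-15],0,0],[[0,0,-27],0,0],[[0,0,-27],0,0],[[-7,-11,-27],0,0],[[-14,-22,-27],0,0],[[-19.5,-34.5,-27],0,0],[[-19.5,-34.5,-27],0,0],[[-19.5,-34.5,-27],0,0],[[-19.5,-34.5,-20],0,0],[[-19.5,-34.5,-13],0,0],[[-19.5,-34.5,-11],0,0],[[-19.5,-34.5,-11],0,0],[[-19.5,-34.5,-11],0,0],[[-19.5,-34.5,-11],0,0]]'

```text
time: 9.15
tcp_pos: [0.5251, -0.0579, 0.1317]
tool_rot: [0.703, 3.061, -0.0]
ft_force: [0.5, 0.6, 0.2]
opening: 0.0008
```

Call:
play_rows --plan '[[[0,0,2],0,0],[[0,0,4],0,0],[[0,0,4],0,0],[[0,0,4],0,0]]'

```text
time: 9.55
tcp_pos: [0.5253, -0.058, 0.1278]
tool_rot: [0.704, 3.061, 0.0]
ft_force: [0.6, -0.5, 1.6]
opening: 0.0005
```

Call:
play_rows --plan '[[[0,0,1],0,0],[[0,0,2],0,0],[[0,0,2],0,0],[[0,0,2],0,0]]'

```text
time: 9.95
tcp_pos: [0.5253, -0.058, 0.1258]
tool_rot: [0.704, 3.061, 0.0]
ft_force: [0.7, 0.9, 3.1]
opening: 0.0005
```

Call:
play_rows --plan '[[[0,0,0],0,0],[[0,0,0],0,0],[[0,0,-15],0,0],[[0,0,-24],0,0],[[0,0,-24],0,0],[[-7,-11,-24],0,0],[[-14,-22,-24],0,0],[[-19.5,-35,-24],0,0],[[-19.5,-35,-24],0,0],[[-19.5,-35,-24],0,0],[[-19.5,-35,-15],0,0],[[-19.5,-35,-5],0,0],[[-19.5,-35,-1],0,0],[[-19.5,-35,-1],0,0],[[-19.5,-35,-1],0,0],[[-19.5,-35,-1],0,0]]'

```text
time: 11.55
tcp_pos: [0.5274, -0.0979, 0.1267]
tool_rot: [0.703, 3.061, -0.0]
ft_force: [0.6, 1.0, 0.2]
opening: 0.0009
```

Call:
play_rows --plan '[[[0,0,2],0,0],[[0,0,4],0,0],[[0,0,4],0,0],[[0,0,4],0,0]]'

```text
time: 11.95
tcp_pos: [0.5276, -0.0981, 0.1228]
tool_rot: [0.703, 3.061, -0.0]
ft_force: [0.7, -0.9, 1.1]
opening: 0.0004
```

Call:
play_rows --plan '[[[0,0,1],0,0],[[0,0,2],0,0],[[0,0,2],0,0],[[0,0,2],0,0]]'

```text
time: 12.35
tcp_pos: [0.5275, -0.0981, 0.1208]
tool_rot: [0.703, 3.061, -0.0]
ft_force: [1.2, 0.7, 2.5]
opening: 0.0001
```

Call:
play_rows --plan '[[[0,0,0],0,0],[[0,0,0],0,0],[[0,0,0],0,0]]'

```text
time: 12.65
tcp_pos: [0.5275, -0.0981, 0.1206]
tool_rot: [0.704, 3.061, -0.0]
ft_force: [1.2, -0.7, 3.6]
opening: 0.0004
```

```bash
python3 - <<'E'
from go import *
shot("side","s3");shot("wrist","w3");s=env.read_state();print(s["ft_force"],s["tcp_pos"])
a=[cv2.resize(cv2.imread("pics/s3.png")[140:320,180:400],(704,576))]
cv2.imwrite("pics/s3c.png",a[0])
E
```

```text
[ 1.92848372 -0.62580086  3.36756827] [ 0.52746508 -0.09803383  0.12063949]
```

View pics/s3c.png

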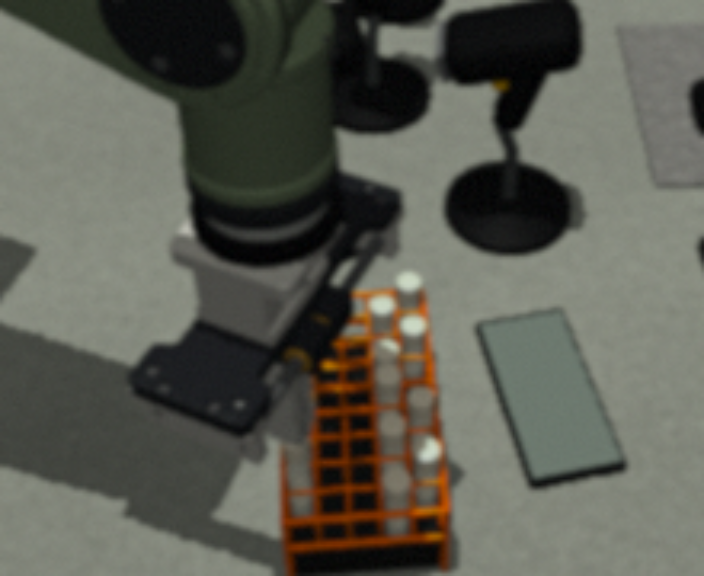

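View pics/w3.png

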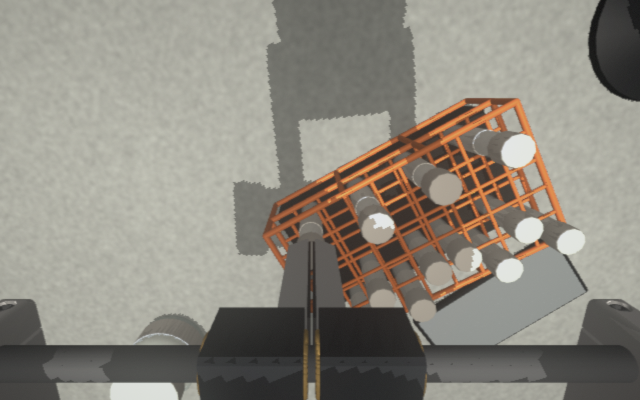

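The fingertips rest on the last cap at (311,235) in the wrist view. The other three tall caps, at (377,228), (438,185) and (517,151), are free and upright. The side crop shows the scanner beside the rack still standing and the phone in place.

```bash
python3 -c "
from plant import env
print(env.finish_job())"
```

```text
the job is handed in; nothing more can be done
None
```

I touched the four caps in order, starting at the scanner's end (tube 4, then 3, 2 and 1), and handed the job in with the closed fingertips still resting on tube 1. It took about 13 s of the 48 s allowed.

- **Press depth:** each touch felt about 3 to 4.6 N, or roughly 4 to 6 mm of give. The force reading is noisy by about 0.7 N, so these depths are estimates. The deepest was the first tube.
- **Last checks:** the force on tube 1 was 3.4 N upward, about 4.5 to 5 mm of give, with the fingertips at 0.1206 m. The wrist picture showed the other three tall caps free.
- **Surroundings:** the last side picture showed the phone in place and the scanner beside the rack still standing. The arm hid the nearest scanner there, but the fingers passed well above its height and no force spikes showed. The path stayed away from the cup.
- **Scanner choice:** every scanner in view stood at the same (+y) end of the rack, with the cup at the other end, so the starting end was clear.
- **Disagreements:** the camera and wrist-view cap positions agreed to within about 2.5 mm. The felt cap heights were about 1 to 2 mm above the camera estimates.

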